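Take a beat reading from a clock movement

TASK

Zero the bench tester: pull its upright black knob all the way up until it clicks, then push it fully home again. Then lift the pick-up probe out of its wooden stand and hold it square to the sloping brass plate of the clock movement, with its sprung pin on the middle of the round steel boss, pressing gently so that the pin is about half pushed in. Finish while still holding it there, and disturb nothing else on the bench.

Things in the scene. Friction and masses are not known exactly. Their poses are not given: they have to be found in the camera images.
- tester: grey instrument box, 150 (x) x 160 (y) x 85 mm tall, fixed to the bench; origin at the centre of its underside, z up, front faces its -x. The black pull knob stands upright on its top, 25 mm in front of the centre and 35 mm towards +y. At the top's rear (+x) are two studs 8 mm tall and the loupe.
- zero_knob (a joint): height of the pull knob in m: 0 = home, 0.020 = fully out (straight up). Each end is a detent: let go more than about 4 mm past mid-travel (0.010) it snaps to that end by itself. Moving it takes about 4 N.
- knob_grip (a point): centre of the knob's round head (26 mm across, 24 mm tall), moves with the knob; at home it lies 26 mm above the tester's top (111 mm above the bench), and the head's underside 14 mm above the tester's top.
- stand: wooden block 75 x 75 x 52 mm tall, fixed, with an upright round through hole 16.5 mm across in its middle that holds the probe; origin at the centre of its underside.
- probe: loose probe, 120 g, pin down in the stand. Origin: underside of its steel collar (32 mm across, 6 thick), 52 mm above the bench at first; z runs from pin to handle. Black square handle 20 x 20 mm, sides along x and y, z = 6 to 76 mm (cap to 79). Below the collar a shank 14 mm across to z = -30, then the sprung pin (7 mm across, round end) to z = -45 mm.
- tip (a point): end point of the probe's sprung pin, moves with the pin; 45 mm below the probe's origin along its axis when the pin is out.
- pin (a joint): how far the sprung pin is pushed in, m: 0 = out, 0.010 = bottomed; spring 0.5 N per mm, so about 2.5 N at half travel.
- holder: fixed steel movement stand, base 130 (x) x 110 (y) x 14 mm, with a column, carrying the clock movement; origin at the centre of its underside.
- movement: clock movement: two brass plates 105 x 95 mm, 40 mm apart, fixed, sloping 0.35 rad down to the holder's front (-x). Origin: centre of the top of the round steel boss (20 mm across, 4 mm proud, mid-plate), 100 mm above the bench, 20 mm in front of the holder's centre. z: the plate's outward normal, leaning to the holder's -x; y level. Small screws, a low bar and a thin stub are also on the plate.
- loupe: watchmaker's loupe, a green cup 32 mm across and 28 mm tall, standing on the rear of the tester's top; leave it alone
- oil_bottle: amber glass jar 40 mm across, 75 mm tall, standing near the robot; leave it alone
- driver: screwdriver 150 mm long, lying at the back; leave it alone
- brush: brush 160 mm long, lying at the back; leave it alone
- great_wheel: loose brass wheel 60 mm across, 16 mm tall at its hub, lying near the robot; leave it alone
- pot: small glass bowl 48 mm across, 30 mm tall, near the robot; leave it alone
Things that resemble listed ones, but are neither listed nor needed, are in the scene too. What is shaped like the probe but green or white is not meant. Of the things shaped like the tester, the grey one is meant.

How it is judged:
By the outcome, as a careful person would: the job done as asked, in the order asked, and still so for the second after the job is handed in, while the arm keeps its last pose, push and grip.
It also fails if it takes over 54 s, if anything falls off the work surface, if the arm or the gripper's body presses on something with over 40 N, if the wrist force passes 120 N, or if a joint passes its speed limit or range.

ROBOT

A 7-joint arm with a two-finger parallel gripper is mounted at the origin on the work surface. World frame = base frame: x ahead of the robot, y to its left, z up, the work surface at z = 0. Lengths are in m, angles in rad, forces in N, time in s.
With the tool pointing down it reaches from about 0.35 to 0.9 m from the base axis. Payload 19.9 kg.
Tool frame: the origin (TCP) lies at the very end of the fingers, on their centre line; the grasp point (between the pads) lies 19 mm behind it (ctrl.grip_depth is the distance from the TCP to the grasp point, in m); z points along the fingers, x is the direction in which the jaws open and shut, and the axes are right-handed (so a half turn about z gives the same grasp; the last joint's range is limited). The gripper opens to 85 mm and grips with 20 to 120 N. Pads are 22 mm wide; open, the fingers measure 114 mm over their backs; the gripper's body (76 mm by 85 mm) begins 54 mm behind the grasp point. The pads swing forward as they close: fully open they stand 13 mm farther back than shut.
Start: joints at [-1.321, 0.417, -0.01, 1.614, 0.005, 1.111, -0.053], TCP at [0.179, 0.599, 0.231] pointing down, gripper open.
Joint ranges: [-2.81, 2.81], [-0.39, 2.02], [-1.27, 1.25], [0.06, 2.57], [-1.19, 4.33], [0.19, 2], [-2.82, 2.82]. Speed limits (rad/s): [1.89, 1.89, 2.39, 2.39, 3.01, 3.01, 3.01].

INTERFACE

Orientations are given as [roll, pitch, yaw] about the fixed x, y, z axes, in that order (R = Rz(yaw) Ry(pitch) Rx(roll)).
In Python, from rig import readout, viewer, ctrl gives the robot as it stands.
- The arm moves only by the tool play_rows, never from a script. Its argument "plan" is a list of rows, each a list of 4 numbers: the shift along the tool's x, y, z in cm, then the turn about the tool's z in degrees. A call has 1 to 8 rows; each row shifts and turns the commanded pose from where the row before left it, along the tool's axes as they then stand; what a row does not reach is not made up. A row lasts 1/8 s, in which the tool goes at most 62.5 mm and 10.7 degrees, less where a joint would pass 70% of its speed; a pose out of reach is approached as far as the arm can. A call with a gripper value outside its range is refused whole. "claw" is the opening, from -1 (shut) to 1 (fully open), set as the call begins (left out, the last holds). The fingers move at their own pace and stop on an object; "newtons" is the grip in N (left out, the last holds). Time passes only in rows, so rows that do not move let the fingers close. It gives the time, the measured TCP pose, the force and the opening at its end, in the units of the state.
- readout.read_state(): the state, without advancing time (a new reading comes with each control period).
- viewer.camera(name): name is "scene" or "side" or "wrist"; returns a dict with "pixels" (400x640x3 uint8, red, green, blue), "depth" (400x640 float32, m along the optical axis (not along the pixel's ray), 0 where there is no reading), "fx", "fy", "cx", "cy" (pixels), "R" (3x3) and "t" (3): a world point X has camera coordinates R X + t; the wrist camera has in their place "hand_eye" (4x4, takes a point from camera to tool coordinates, whose origin is the TCP and whose axes are the tool frame's). Camera axes: x right, y down, z forward; pixel columns grow to the right and rows downward; lengths in m; the calibration is good to about 2 mm. A picture is of the moment at which its call begins: read the wrist's pose just before it.
- ctrl.close_job(): hands the job in, once; it reports no verdict.
The state is a dict: "time": time; "joint_pos": joint angles; "qvel": joint speeds; "joint_torque": joint torques, N m; "tcp_pos": TCP position; "tool_rot": TCP orientation; "wrist_force": force on the tool from outside, world axes, zero at the start; "ft_torque": the same for the moment, N m; "grip_width": opening from 0.0 (shut) to 1.0 (fully open).
Only numpy, scipy, OpenCV 4.12 (cv2) and the standard library are available. Lean on these libraries where they do the work, as an engineer would, in place of code of your own. Each camera call takes 0.05 s, during which the arm holds its last target.

## Working session

There is one attempt and no reset: what is moved stays moved. The work goes in short steps, Python scripts to look and compute and a tool call to move; the robot and the scene stay as the last step left them, time stands still between calls to the robot, and variables do not carry over. Pictures are saved under pics/ and viewed, and the job is handed in when it is done.

Besides the shell and the picture viewer there is one more tool, called after "Emit:" by a JSON object that holds its "api" and its "payload". play_rows: Moves the arm, as the interface text tells. Its arguments: {"type":"object","properties":{"plan":{"type":"array","items":{"type":"array","items":{"type":"number"}}},"claw":{"type":"number"},"newtons":{"type":"number"}},"required":["plan"]}

```bash
ls; mkdir -p pics; cat > h.py <<'E'
import numpy as np, cv2
from rig import readout, viewer, ctrl
from scipy.spatial.transform import Rotation as Ro
def save(n,im): cv2.imwrite(f'pics/{n}.png',cv2.cvtColor(im,cv2.COLOR_RGB2BGR))
def world(c):
    # per-pixel world points from depth
    d=c['depth'].astype(float);v,u=np.indices(d.shape)
    P=np.stack([(u-c['cx'])/c['fx']*d,(v-c['cy'])/c['fy']*d,d],-1)
    if 'R' in c and c['R'] is not None: return (P-np.array(c['t']))@np.array(c['R'])
    s=c['state'];H=np.array(c['hand_eye']);P=P@H[:3,:3].T+H[:3,3]
    return P@Ro.from_euler('xyz',s['tool_rot']).as_matrix().T+np.array(s['tcp_pos'])
def cam(n):
    s=readout.read_state();c=dict(viewer.camera(n));c['state']=s;return c
E
python3 - <<'E'
from h import *
s=readout.read_state();print(s)
for n in ['scene','side','wrist']:
    c=cam(n);save(n+'0',c['pixels']);np.savez(f'pics/{n}0.npz',**{k:v for k,v in c.items() if k!='state'})
    print(n,c['fx'],c['cx'],c.get('R'),c.get('t'),c.get('hand_eye'))
E
```

```text
pics
{'time': 0.0, 'joint_pos': array([-1.32150233,  0.41799998, -0.01029164,  1.61417797,  0.00471229,
        1.11069784, -0.05301891]), 'qvel': array([-5.52396467e-04,  1.42464330e-03, -1.17237579e-05, -1.60296160e-04,
        3.52554075e-04, -1.18866452e-03, -8.73167995e-04]), 'joint_torque': array([ 1.48555897e-03, -8.64449430e+01,  6.79648183e-01, -4.34896874e+01,
        1.92098256e-02,  7.51659391e-03,  7.29568256e-06]), 'tcp_pos': array([0.17911505, 0.59841788, 0.2306425 ]), 'tool_rot': array([3.14148403e+00, 1.25516634e-03, 1.27998669e+00]), 'wrist_force': array([ 0.93744695,  0.00347994, -0.47887611]), 'ft_torque': array([0.03619377, 0.03842167, 0.01611885]), 'grip_width': 0.9987974197674703}
scene 443.7520930894929 323.72281090734344 [[-0.74643438  0.66545738  0.00148249]
 [ 0.53400253  0.60030965 -0.59537352]
 [-0.39708566 -0.44361561 -0.80344768]] [ 0.43563792 -0.14218147  1.64730483] None
side 398.4702696115196 321.3331525028992 [[-9.93264991e-01 -1.15863547e-01 -5.44837744e-04]
 [-8.89513737e-02  7.65550995e-01 -6.37196459e-01]
 [ 7.42449432e-02 -6.32856470e-01 -7.70701224e-01]] [0.47149107 0.18192926 1.01897192] None
wrist 309.17722797668915 315.6241602212441 None None [[ 9.99999375e-01  2.59346385e-04 -1.08711641e-03 -8.37315876e-04]
 [ 7.14637292e-05  9.55874944e-01  2.93773870e-01 -7.53454698e-02]
 [ 1.11533653e-03 -2.93773764e-01  9.55874328e-01 -1.43122718e-01]
 [ 0.00000000e+00  0.00000000e+00  0.00000000e+00  1.00000000e+00]]
```

View pics/scene0.png

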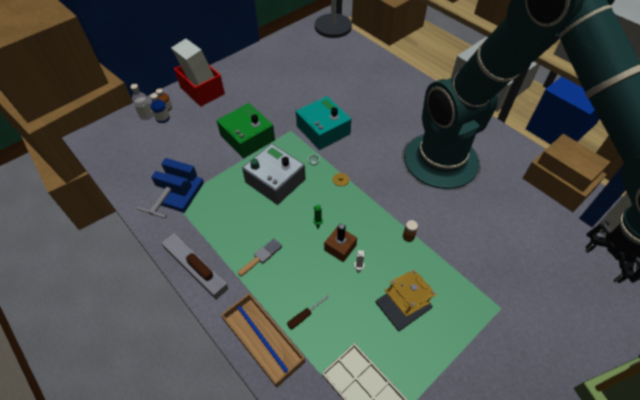

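View pics/side0.png

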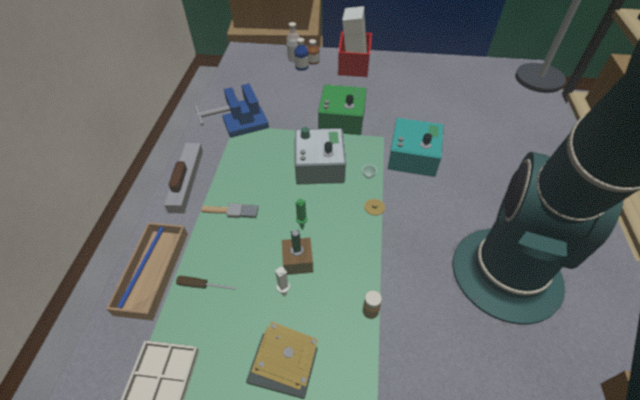

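View pics/wrist0.png

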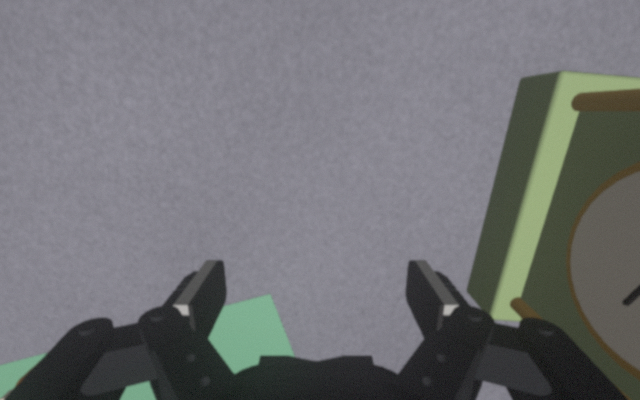

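```bash
python3 - <<'E'
from h import *
L={}
for n in ['scene','side']:
    c=dict(np.load(f'pics/{n}0.npz',allow_pickle=True));L[n]=c
    c['W']=world(c)
W=L['side']['W'];S=L['scene']['W']
for nm,p in dict(knob=(328,147),probehandletop=(295,233),handle=(295,240),stand=(297,262),boss=(288,352),testertop=(315,150),loupe=(305,132),greenprobe=(300,205),white=(281,273),jar=(372,300),bench=(240,300)).items(): print('side',nm,W[p[1],p[0]].round(3))
for nm,p in dict(knob=(285,161),handletop=(341,227),boss=(413,287),testertop=(270,175),stand=(340,245)).items(): print('scene',nm,S[p[1],p[0]].round(3))
a=L['side']['pixels'][110:310,220:400];b=L['scene']['pixels'][130:310,230:450]
a=cv2.resize(a,None,fx=3.3,fy=3,interpolation=2);save('cropside',cv2.resize(L['side']['pixels'][115:305,230:390],(672,590),interpolation=cv2.INTER_CUBIC)[:590])
save('cropscene',cv2.resize(b,(733,600),interpolation=cv2.INTER_CUBIC))
save('cropmov',cv2.resize(L['side']['pixels'][310:400,235:335],(660,594),interpolation=cv2.INTER_CUBIC))
E
```

```text
side knob [ 0.488 -0.283  0.122]
side probehandletop [0.534 0.028 0.128]
side handle [0.533 0.038 0.112]
side stand [0.528 0.06  0.051]
side boss [0.507 0.295 0.099]
side testertop [ 0.529 -0.306  0.085]
side loupe [ 0.565 -0.352  0.112]
side greenprobe [ 0.536 -0.063  0.121]
side white [0.548 0.135 0.124]
side jar [0.343 0.152 0.075]
side bench [ 0.657  0.152 -0.   ]
scene knob [ 0.499 -0.289  0.124]
scene handletop [0.542 0.03  0.132]
scene boss [0.512 0.293 0.099]
scene testertop [ 0.556 -0.303  0.084]
scene stand [0.551 0.039 0.049]
```

View pics/cropside.png

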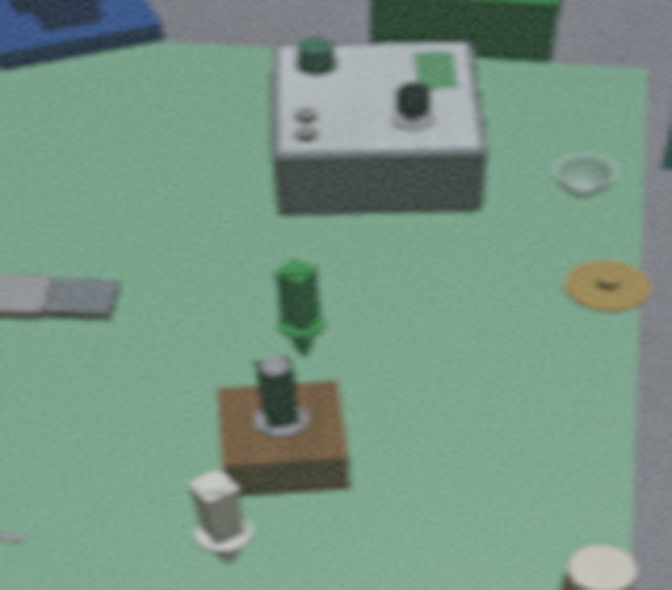

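View pics/cropscene.png

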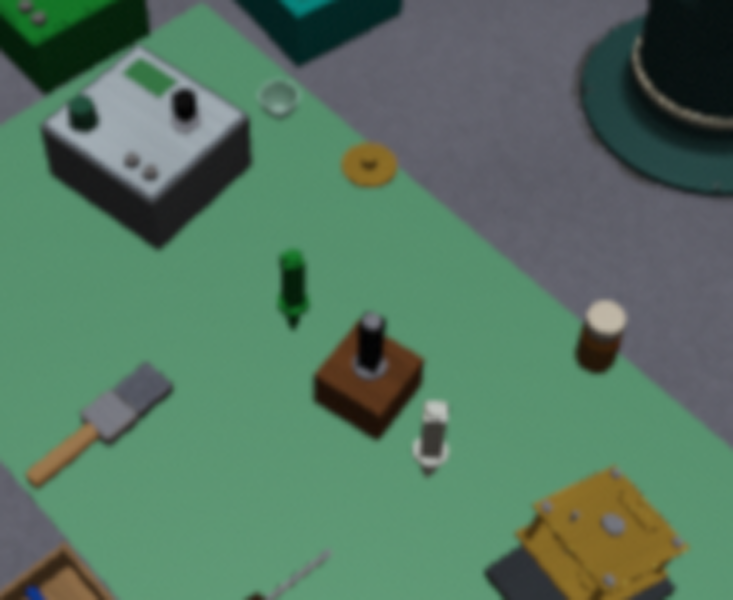

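View pics/cropmov.png

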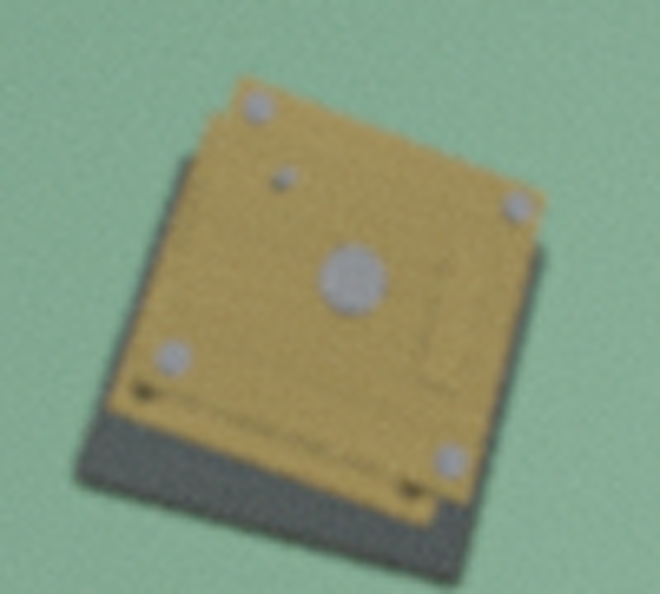

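```bash
cat >> h.py <<'E'
def d2t(target,s=None):
    s=s or readout.read_state();R=Ro.from_euler('xyz',s['tool_rot']).as_matrix()
    return (R.T@(np.array(target)-s['tcp_pos'])*100).round(2)
def load(n): return dict(np.load(f'pics/{n}.npz',allow_pickle=True))
E
python3 - <<'E'
from h import *
for n,box in [('side',(330,375,268,308)),('scene',(276,300,398,425))]:
    c=load(n+'0');W=world(c);v0,v1,u0,u1=box
    hsv=cv2.cvtColor(c['pixels'],cv2.COLOR_RGB2HSV)[v0:v1,u0:u1]
    P=W[v0:v1,u0:u1];m=(hsv[...,0]>12)&(hsv[...,0]<28)&(hsv[...,1]>80)
    Q=P[m]
    for _ in range(4):
        ce=np.median(Q,0);U,S,V=np.linalg.svd(Q-Q.mean(0),full_matrices=False);nn=V[2]*np.sign(V[2][2]);d=(Q-Q.mean(0))@nn;Q=Q[abs(d)<max(2*np.median(abs(d)),1e-3)]
    print(n,len(Q),Q.mean(0),nn,'tilt',np.arccos(nn[2]),'az',np.degrees(np.arctan2(nn[1],nn[0])))
print(d2t([.45,.30,.27]))
E
```

```text
side 956 [0.51105477 0.29484367 0.09686585] [-0.3332481   0.03863656  0.9420472 ] tilt 0.34211510495305575 az 173.3866915726388
scene 381 [0.51694355 0.29131548 0.09835996] [-0.33045528  0.03458663  0.94318772] tilt 0.33869904898793507 az 174.0249729603289
[-20.84  34.51  -3.9 ]
```

Emit:
{"api": "play_rows", "payload": {"plan": [[-3.5,5.7,-0.7,0],[-3.5,5.7,-0.7,0],[-3.5,5.7,-0.7,0],[-3.5,5.7,-0.7,0],[-3.5,5.7,-0.7,0],[-3.5,5.7,-0.7,0],[0,0,0,0],[0,0,0,0]]}}

```text
time: 1.15
tcp_pos: [0.4274, 0.3209, 0.2701]
tool_rot: [-3.141, 0.0, 1.28]
wrist_force: [-0.6, 0.7, -0.6]
grip_width: 1.001
```

```bash
python3 - <<'E'
from h import *
c=cam('wrist');s=c['state'];print(s['time'],s['tcp_pos'],s['tool_rot'],s['wrist_force'])
save('w1',c['pixels']);np.savez('pics/w1.npz',**c)
print(d2t([.50,.03,.27],s))
E
```

```text
1.15 [0.42742618 0.32085055 0.27013668] [-3.14121118e+00  2.06995690e-04  1.27994614e+00] [-0.5974611   0.67447246 -0.58103154]
[-2.578e+01  1.529e+01  1.000e-02]
```

View pics/w1.png

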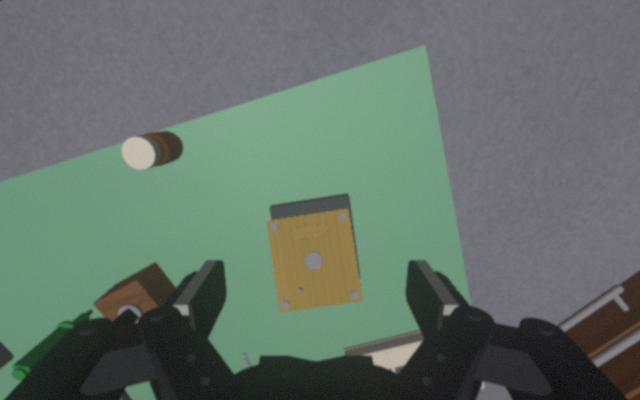

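```bash
cat >> h.py <<'E'
def ray(c,uv):
    r=np.array([(uv[0]-c['cx'])/c['fx'],(uv[1]-c['cy'])/c['fy'],1.])
    if c.get('R') is not None:
        R=np.array(c['R']);return -R.T@np.array(c['t']),R.T@r
    s=c['state'].item() if isinstance(c['state'],np.ndarray) else c['state']
    H=np.array(c['hand_eye']);T=Ro.from_euler('xyz',s['tool_rot']).as_matrix()
    return T@H[:3,3]+s['tcp_pos'],T@H[:3,:3]@r
def tri(rs):
    A=np.zeros((3,3));b=np.zeros(3)
    for o,d in rs:
        d=d/np.linalg.norm(d);M=np.eye(3)-np.outer(d,d);A+=M;b+=M@o
    p=np.linalg.solve(A,b);return p,[np.linalg.norm(np.cross(p-o,d/np.linalg.norm(d)))*1000 for o,d in rs]
def onplane(c,uv,p,n):
    o,d=ray(c,uv);return o+d*(np.dot(np.array(p)-o,n)/np.dot(d,n))
def blob(c,box,f,minA=5):
    v0,v1,u0,u1=box;im=c['pixels'][v0:v1,u0:u1];h=cv2.cvtColor(im,cv2.COLOR_RGB2HSV).astype(int)
    m=f(h[...,0],h[...,1],h[...,2]).astype(np.uint8)
    n,l,st,ce=cv2.connectedComponentsWithStats(m)
    return [(ce[i]+[u0,v0],st[i,4]) for i in range(1,n) if st[i,4]>=minA]
E
python3 - <<'E'
from h import *
f=lambda h,s,v:(s<70)&(v>90)
w=load('w1');si=load('side0');sc=load('scene0')
for c,b in [(w,(205,305,266,364)),(si,(322,385,250,318)),(sc,(270,312,388,438))]:
    print([(np.round(p,1),a) for p,a in blob(c,b,f,3)])
E
```

```text
[(array([269.6, 260.7]), np.int32(529)), (array([357.8, 243.7]), np.int32(775)), (array([343. , 207.9]), np.int32(7)), (array([329.5, 209.9]), np.int32(18)), (array([313. , 212.5]), np.int32(13)), (array([303., 214.]), np.int32(5)), (array([341.6, 216.4]), np.int32(54)), (array([287. , 216.5]), np.int32(13)), (array([297., 215.]), np.int32(5)), (array([277., 218.]), np.int32(5)), (array([273.8, 226.6]), np.int32(57)), (array([313.3, 260.4]), np.int32(254)), (array([299.3, 290.5]), np.int32(22)), (array([354. , 294.8]), np.int32(61)), (array([285. , 302.6]), np.int32(31))]
[(array([257.5, 348.8]), np.int32(681)), (array([306. , 343.4]), np.int32(723)), (array([277.8, 336.4]), np.int32(10)), (array([287.9, 352. ]), np.int32(94)), (array([260.8, 363.8]), np.int32(26)), (array([303. , 379.5]), np.int32(26)), (array([251., 384.]), np.int32(3))]
[(array([414.9, 271.1]), np.int32(8)), (array([393.4, 281.2]), np.int32(5)), (array([413.6, 286.7]), np.int32(28)), (array([433.5, 292. ]), np.int32(8)), (array([412.5, 303.5]), np.int32(4))]
```

```bash
python3 - <<'E'
from h import *
w=load('w1');si=load('side0');sc=load('scene0')
r=[ray(w,(313.3,260.4)),ray(si,(287.9,352)),ray(sc,(413.6,286.7))]
print(tri(r),tri(r[:2]),tri(r[1:]))
p,_=tri(r)
for k in range(3): print(onplane([w,si,sc][k],[(313.3,260.4),(287.9,352),(413.6,286.7)][k],[0,0,.1],[0,0,1]))
n=np.array([-.335,.035,.942]);n/=np.linalg.norm(n)
q=p-n*.004
S=[onplane(w,u,q,n) for u in [(273.8,226.6),(341.6,216.4),(354,294.8),(285,302.6)]]
for a in S: print(a.round(4))
e=(S[1]-S[0]),(S[2]-S[3])
for v in e: print('y-edge',np.linalg.norm(v),np.degrees(np.arctan2(v[1],v[0]))-90)
for v in (S[3]-S[0],S[2]-S[1]): print('x-edge',np.linalg.norm(v),np.degrees(np.arctan2(v[1],v[0])), v)
W=world({**w,'state':w['state'].item(),'R':None})
h=cv2.cvtColor(w['pixels'],cv2.COLOR_RGB2HSV).astype(int)
m=np.zeros(h.shape[:2],bool);m[225:300,280:345]=1;m&=(h[...,1]>110)
Q=W[m]
for _ in range(5):
    U,_,V=np.linalg.svd(Q-Q.mean(0),full_matrices=False);nn=V[2]*np.sign(V[2][2]);d=abs((Q-Q.mean(0))@nn);Q=Q[d<max(2*np.median(d),1e-3)]
print(len(Q),nn,np.arccos(nn[2]),np.degrees(np.arctan2(nn[1],nn[0])),Q.mean(0))
E
```

```text
(array([0.50849558, 0.29297898, 0.09612328]), [np.float64(1.046196662862167), np.float64(1.4235239703795843), np.float64(0.43383791598473154)]) (array([0.50792031, 0.29359422, 0.09779227]), [np.float64(1.1840476853313713), np.float64(1.184047685331246)]) (array([0.50776766, 0.29275424, 0.09384729]), [np.float64(0.652640442017015), np.float64(0.652640442017158)])
[0.50751984 0.29286962 0.1       ]
[0.50711844 0.2954604  0.1       ]
[0.5104949  0.29336265 0.1       ]
[0.4639 0.2579 0.0773]
[0.4741 0.3366 0.078 ]
[0.5579 0.3258 0.1082]
[0.5461 0.2474 0.1069]
y-edge 0.07936199838659094 -7.390702442928301
y-edge 0.07935377261499639 -8.574205908242376
x-edge 0.08799915383268209 -7.313234384463745 [ 0.08218999 -0.01054808  0.02962084]
x-edge 0.08973937023941062 -7.336789078253771 [ 0.08381099 -0.01079114  0.03020634]
2758 [-0.33475541  0.04034992  0.94144076] 0.343918219312945 173.12698147978594 [0.51448731 0.28830157 0.09932056]
```

Emit:
{"api": "play_rows", "payload": {"plan": [[-4.3,2.5,0,0],[-4.3,2.5,0,0],[-4.3,2.5,0,0],[-4.3,2.5,0,0],[-4.3,2.5,0,0],[-4.3,2.5,0,0],[0,0,0,0],[0,0,0,0]]}}

```text
time: 2.2
tcp_pos: [0.4973, 0.0319, 0.2701]
tool_rot: [-3.141, 0.0, 1.282]
wrist_force: [0.1, 0.3, 0.2]
grip_width: 0.998
```

```bash
python3 - <<'E'
from h import *
c=cam('wrist');s=c['state'];print(s['time'],s['tcp_pos'],s['tool_rot'],s['wrist_force'])
save('w2',c['pixels']);np.savez('pics/w2.npz',**c)
print(d2t([.44,-.285,.27],s))
E
```

```text
2.2 [0.49725606 0.03185383 0.27013643] [-3.14112564e+00  4.76143796e-06  1.28179911e+00] [0.10401695 0.2648327  0.16793293]
[-3.20e+01  3.54e+00  1.00e-02]
```

View pics/w2.png

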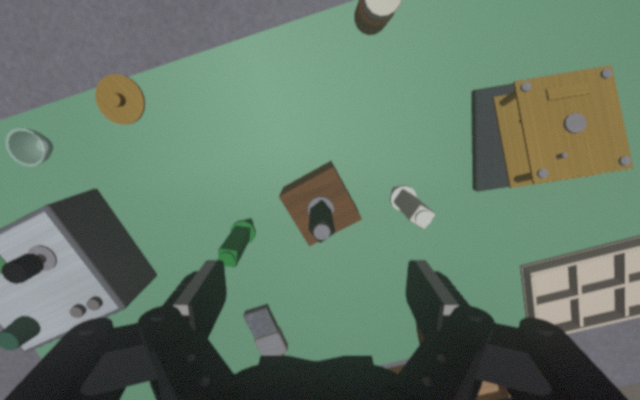

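Emit:
{"api": "play_rows", "payload": {"plan": [[-5.3,0.6,0,0],[-5.3,0.6,0,0],[-5.3,0.6,0,0],[-5.3,0.6,0,0],[-5.3,0.6,0,0],[-5.3,0.6,0,0],[0,0,0,0],[0,0,0,0]]}}

```text
time: 3.25
tcp_pos: [0.4414, -0.2831, 0.2701]
tool_rot: [-3.141, -0.0, 1.282]
wrist_force: [0.5, 0.6, -0.8]
grip_width: 1.007
```

```bash
python3 - <<'E'
from h import *
c=cam('wrist');s=c['state'];print(s['time'],s['tcp_pos'],s['tool_rot'],s['wrist_force'],s['joint_pos'])
save('w3',c['pixels']);np.savez('pics/w3.npz',**c)
E
```

```text
3.25 [ 0.44143686 -0.28309092  0.27010909] [-3.14116207e+00 -3.94477323e-04  1.28183250e+00] [ 0.48743674  0.56462573 -0.81616734] [-0.02531615  0.22865619  0.62842607  1.83346093 -0.14837064  1.12687788
  1.93663015]
```

View pics/w3.png

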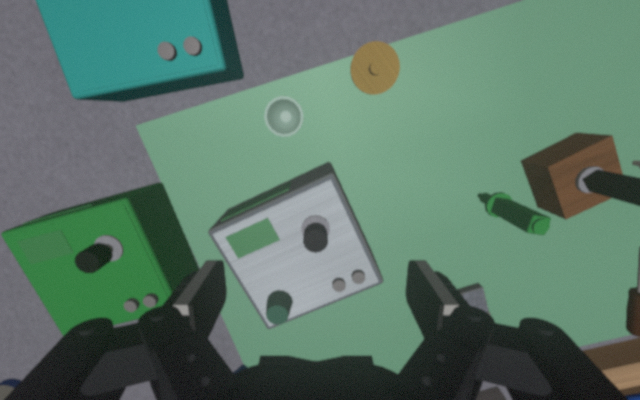

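```bash
python3 - <<'E'
from h import *
w=load('w3');si=load('side0');sc=load('scene0')
f=lambda h,s,v:(v<60)
fs=[blob(c,b,f,10) for c,b in [(w,(215,260,298,335)),(si,(136,160,318,340)),(sc,(150,172,276,294))]]
for x in fs: print([(p.round(1),a) for p,a in x])
a=[cv2.resize(c['pixels'][b[0]:b[1],b[2]:b[3]],(260,260),interpolation=0) for c,b in [(w,(210,260,290,340)),(si,(130,165,312,347)),(sc,(145,180,268,303))]]
save('knobs',np.hstack(a))
# tester corners on plane z=.085
for u in [(330,177),(381,282),(268,327),(210,231),(339,284),(358,277),(316,236)]:
  z=.085 if u!=(316,236) else .123
  print(u,onplane(w,u,[0,0,z],[0,0,1]).round(4))
E
```

```text
[(array([314.8, 228.1]), np.int32(59))]
[(array([327.9, 147.7]), np.int32(31))]
[(array([284.9, 161.3]), np.int32(46))]
(330, 177) [ 0.4386 -0.2673  0.085 ]
(381, 282) [ 0.5795 -0.2434  0.085 ]
(268, 327) [ 0.6017 -0.3947  0.085 ]
(210, 231) [ 0.4599 -0.4153  0.085 ]
(339, 284) [ 0.5678 -0.2925  0.085 ]
(358, 277) [ 0.5651 -0.2682  0.085 ]
(316, 236) [ 0.485  -0.2968  0.123 ]
```

View pics/knobs.png

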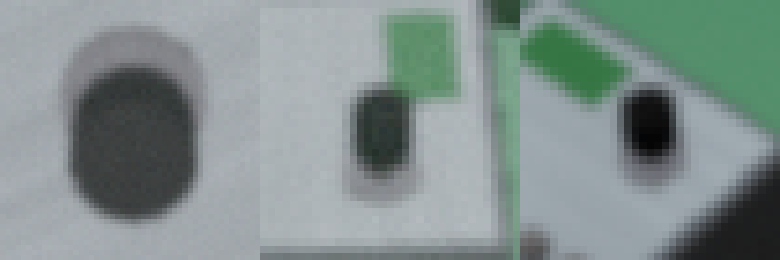

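```bash
python3 - <<'E'
from h import *
w=load('w3');si=load('side0');sc=load('scene0')
r=[ray(w,(315.1,237.2)),ray(si,(327.9,147)),ray(sc,(285,161))]
print(tri(r),tri(r[:2]))
print(onplane(w,(315.1,237.2),[0,0,.111],[0,0,1]),onplane(w,(315.3,240.3),[0,0,.123],[0,0,1]))
print(onplane(si,(327.9,147),[0,0,.111],[0,0,1]),onplane(sc,(285,161),[0,0,.111],[0,0,1]))
# target tcp: grasp .113
print(d2t([.4885,-.2985,.20]))
E
```

```text
(array([ 0.49116118, -0.29985458,  0.10778654]), [np.float64(0.8959927085616194), np.float64(1.2656049307722121), np.float64(0.647134215368449)]) (array([ 0.49117668, -0.29961731,  0.1074697 ]), [np.float64(1.040643474471012), np.float64(1.0406434744710173)])
[ 0.49083196 -0.29952099  0.111     ] [ 0.48931494 -0.29882755  0.123     ]
[ 0.48985828 -0.29507399  0.111     ] [ 0.49265996 -0.29829996  0.111     ]
[-0.17  4.95  7.02]
```

Emit:
{"api": "play_rows", "payload": {"plan": [[0,2.5,3.0,0],[0,2.6,3.4,0],[0,0,3.0,0],[0,0,2.5,0],[0,0,2.0,0],[0,0,0,0]]}}

```text
time: 4.05
tcp_pos: [0.4895, -0.298, 0.1304]
tool_rot: [-3.14, -0.0, 1.281]
wrist_force: [-1.5, 0.1, 0.8]
grip_width: 1.0
```

```bash
python3 - <<'E'
from h import *
c=cam('wrist');s=c['state'];print(s['time'],s['tcp_pos'],s['tool_rot'],s['wrist_force'])
save('w4',c['pixels']);np.savez('pics/w4.npz',**c)
print(d2t([.4900,-.2990,.096]))
E
```

```text
4.05 [ 0.48952861 -0.29799251  0.13043853] [-3.13977712e+00 -4.02418329e-04  1.28124626e+00] [-1.50729929  0.06266036  0.75659724]
[-0.04  0.02  3.55]
```

View pics/w4.png

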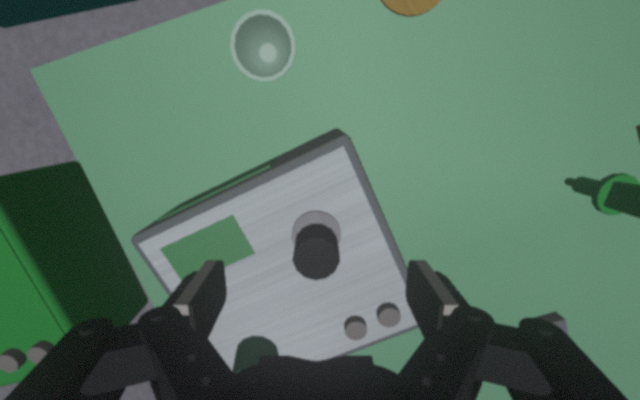

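```bash
python3 - <<'E'
from h import *
w=load('w4')
save('k4',cv2.resize(w['pixels'][200:290,270:370],(600,540),interpolation=0))
f=lambda h,s,v:(v<70)
print(blob(w,(215,285,285,350),f,50))
p=onplane(w,(317,257),[0,0,.123],[0,0,1]);print(p,d2t([p[0],p[1],.096]))
E
```

```text
[(array([315.87880378, 251.34889822]), np.int32(1906))]
[ 0.48907551 -0.29813791  0.123     ] [ 0.02 -0.09  3.55]
```

View pics/k4.png

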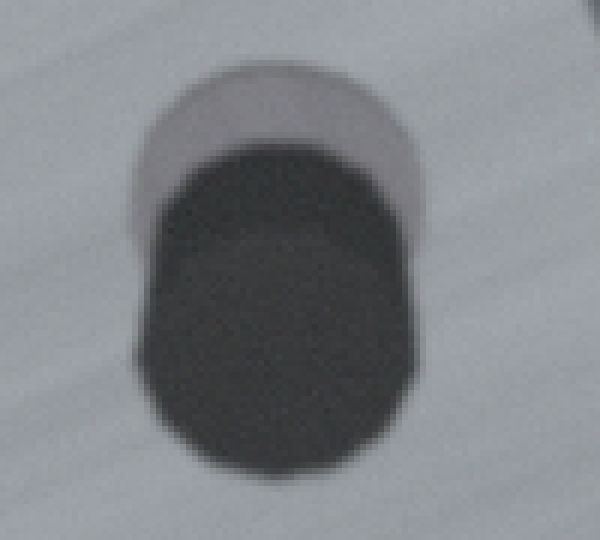

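Emit:
{"api": "play_rows", "payload": {"plan": [[0,0,1.2,0],[0,0,1.2,0],[0,0,1.0,0],[0,0,0,0]]}}

```text
time: 4.6
tcp_pos: [0.4892, -0.299, 0.0965]
tool_rot: [-3.14, -0.0, 1.28]
wrist_force: [0.6, 0.5, 0.3]
grip_width: 0.999
```

Emit:
{"api": "play_rows", "payload": {"plan": [[0,0,0,0],[0,0,0,0],[0,0,0,0],[0,0,0,0],[0,0,0,0],[0,0,0,0]], "claw": -1, "newtons": 40}}

```text
time: 5.35
tcp_pos: [0.4901, -0.2982, 0.0979]
tool_rot: [3.141, -0.001, 1.281]
wrist_force: [-1.8, 7.8, 11.5]
grip_width: 0.288
```

Emit:
{"api": "play_rows", "payload": {"plan": [[0,0,0,0],[0,0,0,0]]}}

```text
time: 5.6
tcp_pos: [0.4902, -0.2982, 0.0979]
tool_rot: [3.141, -0.001, 1.281]
wrist_force: [-1.4, 7.7, 10.7]
grip_width: 0.289
```

Emit:
{"api": "play_rows", "payload": {"plan": [[0,0,-0.3,0],[0,0,-0.3,0],[0,0,-0.4,0],[0,0,-0.4,0],[0,0,-0.3,0],[0,0,0,0]]}}

```text
time: 6.35
tcp_pos: [0.49, -0.2982, 0.1146]
tool_rot: [3.142, -0.001, 1.281]
wrist_force: [0.5, 5.5, 2.2]
grip_width: 0.287
```

Emit:
{"api": "play_rows", "payload": {"plan": [[0,0,-0.3,0],[0,0,-0.3,0],[0,0,0,0]]}}

```text
time: 6.72
tcp_pos: [0.4895, -0.298, 0.119]
tool_rot: [-3.14, -0.0, 1.281]
wrist_force: [7.6, 0.0, -22.9]
grip_width: 0.29
```

```bash
python3 - <<'E'
from h import *
s=readout.read_state();print(s['time'],s['tcp_pos'],s['wrist_force'],s['grip_width'])
c=cam('side');save('s5',cv2.resize(c['pixels'][110:200,270:390],(800,600),interpolation=2));np.savez('pics/s5.npz',**c)
E
```

```text
6.725 [ 0.48949857 -0.29800588  0.11901368] [ 7.59251123e+00  9.67524463e-03 -2.29228119e+01] 0.2902077019966806
```

View pics/s5.png

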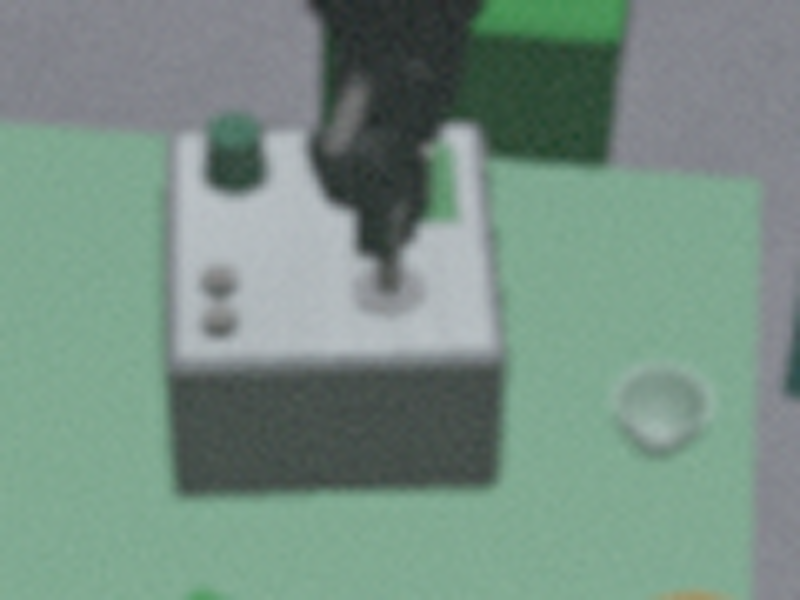

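Wrist force of −23 N and 21 mm of travel show the knob at its upper stop, with the stem visible in the crop near (388,270). Next I push it home.

Emit:
{"api": "play_rows", "payload": {"plan": [[0,0,0.4,0],[0,0,0.4,0],[0,0,0.4,0],[0,0,0.4,0],[0,0,0.4,0],[0,0,0.4,0],[0,0,0,0]]}}

```text
time: 7.65
tcp_pos: [0.4908, -0.2983, 0.0972]
tool_rot: [3.14, -0.001, 1.281]
wrist_force: [2.0, 7.4, 11.1]
grip_width: 0.283
```

Emit:
{"api": "play_rows", "payload": {"plan": [[0,0,0,0],[0,0,0,0],[0,0,0,0],[0,0,0,0]], "claw": 1}}

```text
time: 8.15
tcp_pos: [0.4896, -0.2992, 0.0963]
tool_rot: [-3.142, 0.0, 1.28]
wrist_force: [0.2, 0.4, -0.5]
grip_width: 1.001
```

Emit:
{"api": "play_rows", "payload": {"plan": [[0,0,-1.5,0],[0,0,-3,0],[0,0,-4,0],[0,-1,-4,0],[0,-4,-2,0],[0,0,-2,0],[0,0,0,0],[0,0,0,0]]}}

```text
time: 9.15
tcp_pos: [0.4417, -0.2847, 0.2613]
tool_rot: [-3.142, 0.0, 1.28]
wrist_force: [-0.6, -0.0, -0.4]
grip_width: 1.005
```

```bash
python3 - <<'E'
from h import *
w=cam('wrist');s=w['state'];print(s['time'],s['tcp_pos'],s['tool_rot'],s['wrist_force'],s['joint_pos'])
save('w6',w['pixels']);c=cam('side');a=c['pixels'];a0=load('side0')['pixels']
save('s6',np.hstack([cv2.resize(x[115:175,285:360],(400,320),interpolation=2) for x in (a0,a)]))
np.savez('pics/w6.npz',**w);np.savez('pics/s6.npz',**c)
E
```

```text
9.15 [ 0.44171102 -0.2846909   0.26127064] [-3.14156678e+00  4.07962546e-05  1.28011351e+00] [-0.62004884 -0.03807993 -0.3735974 ] [-0.03240395  0.24243831  0.64304545  1.84262907 -0.16145983  1.10883526
  1.94904318]
```

View pics/s6.png

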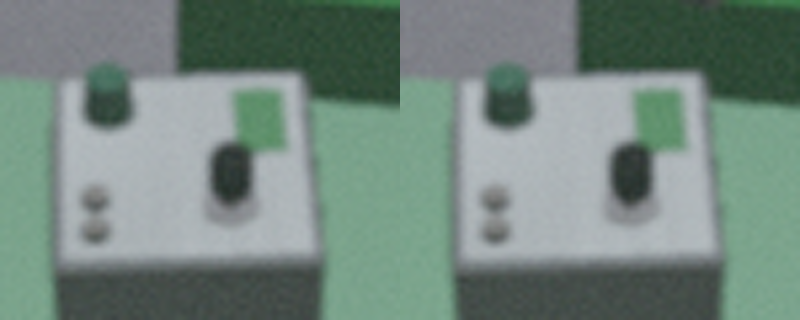

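View pics/w6.png

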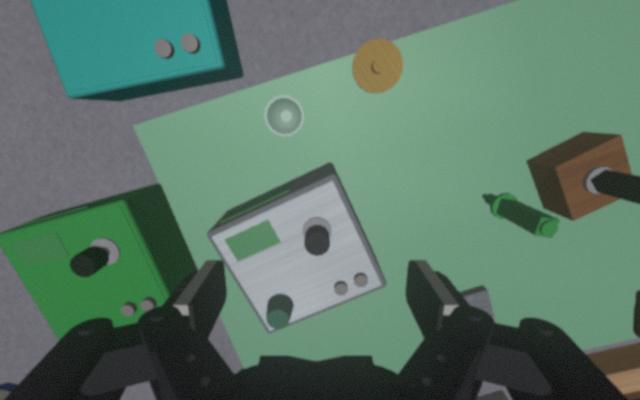

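The knob is back where it started: (231,172) against (631,172) in the paired crops. Next is the probe. In w2 the candidates are black, in the wooden stand, at (320,220), green at (237,242) and white at (412,207). The black one in the stand fits.

```bash
python3 - <<'E'
from h import *
w=load('w2')
save('p2',cv2.resize(w['pixels'][155:255,270:370],(600,600),interpolation=2))
E
```

```text
(no output)
```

View pics/p2.png

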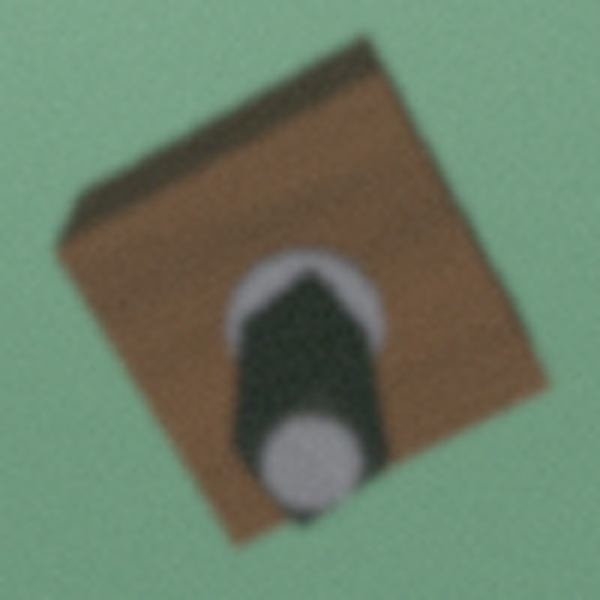

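```bash
python3 - <<'E'
from h import *
w=load('w2');si=load('side0');sc=load('scene0');U=lambda p:(270+p[0]/6-.4,155+p[1]/6-.4)
g=lambda p,z:onplane(w,U(p),[0,0,z],[0,0,1])
yaw=lambda a,b:np.degrees(np.arctan2(b[1]-a[1],b[0]-a[0]))
L,N,Rr=[g(p,.058) for p in [(243,328),(310,272),(368,350)]]
print('base',yaw(L,N),np.linalg.norm(N-L),yaw(N,Rr),np.linalg.norm(N-Rr))
l,b,r=[g(p,.128) for p in [(235,448),(305,522),(388,462)]]
print('top',yaw(l,b),np.linalg.norm(l-b),yaw(b,r),np.linalg.norm(b-r))
S=[g(p,.052) for p in [(62,245),(378,78),(548,383),(238,547)]]
for i in range(4): print('stand',S[i].round(4),yaw(S[i],S[(i+1)%4]),np.linalg.norm(S[i]-S[(i+1)%4]))
print('stand c',np.mean(S,0))
print('cap',g((312,461),.131),'collar c',g((306,328),.058))
# cap blobs in fixed views
f=lambda h,s,v:(v>90)&(s<60)
for c,bx in [(si,(226,238,288,303)),(sc,(220,234,333,350))]:
    print([(p,a) for p,a in blob(c,bx,f,3)])
a=[cv2.resize(c['pixels'][b[0]:b[1],b[2]:b[3]],(380,380),interpolation=0) for c,b in [(si,(222,262,277,317)),(sc,(216,256,320,360))]]
save('caps',np.hstack(a))
E
```

```text
base 114.57603082590568 0.017799445204332957 19.2138275178921 0.020163656335215375
top 24.69541250385527 0.01757317174008477 111.64915923792174 0.01737409018395371
stand [ 0.506  -0.0171  0.052 ] 101.69101749958678 0.0717172290980628
stand [0.4915 0.0531 0.052 ] 13.08807674448418 0.07293582232450835
stand [0.5625 0.0696 0.052 ] -76.67769528841924 0.07400266029236797
stand [ 0.5796 -0.0024  0.052 ] -168.67343093201595 0.0750223290344837
stand c [0.53489573 0.02582447 0.052     ]
cap [0.53454709 0.02566505 0.131     ] collar c [0.53502113 0.02559053 0.058     ]
[(array([295.       , 232.0754717]), np.int32(53))]
[(array([341.27777778, 225.55555556]), np.int32(18))]
```

View pics/caps.png

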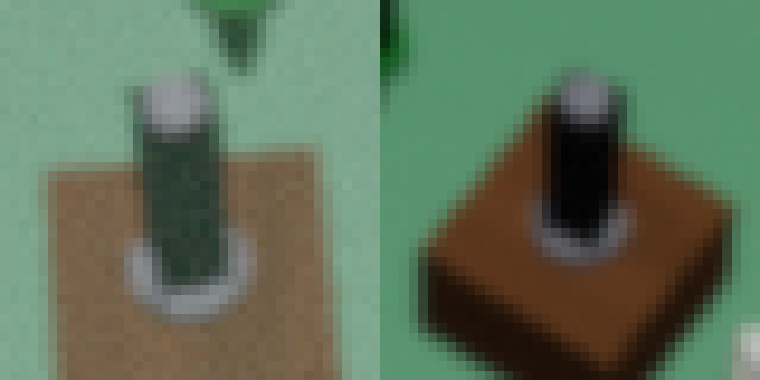

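```bash
python3 - <<'E'
from h import *
w=load('w2');si=load('side0');sc=load('scene0')
r=[ray(w,(321.6,231.4)),ray(si,(295.0,232.0)),ray(sc,(341.3,225.6))]
print(tri(r),tri(r[:2]))
print(d2t([.5347,.0257,.20]))
E
```

```text
(array([0.535304  , 0.02498482, 0.12777947]), [np.float64(0.5847162688066718), np.float64(0.7843572844175652), np.float64(0.5668861103137584)]) (array([0.53478834, 0.02566668, 0.12897183]), [np.float64(0.5065962923447919), np.float64(0.506596292344858)])
[3.241e+01 3.000e-02 6.070e+00]
```

Emit:
{"api": "play_rows", "payload": {"plan": [[5.4,0,0,0],[5.4,0,0,0],[5.4,0,0,0],[5.4,0,0,0],[5.4,0,0,0],[5.4,0,0,0],[0,0,0,-10],[0,0,0,-10]]}}

```text
time: 10.25
tcp_pos: [0.5345, 0.0262, 0.2605]
tool_rot: [-3.14, 0.001, 1.636]
wrist_force: [0.6, -0.7, -0.3]
grip_width: 1.003
```

Emit:
{"api": "play_rows", "payload": {"plan": [[0,0,1.5,-10],[0,0,1.5,-9],[0,0,1.5,0],[0,0,1.5,0],[0,0,0,0],[0,0,0,0]]}}

```text
time: 11.0
tcp_pos: [0.5348, 0.0257, 0.2016]
tool_rot: [3.141, 0.0, 1.96]
wrist_force: [0.3, -0.4, -0.1]
grip_width: 0.998
```

```bash
python3 - <<'E'
from h import *
w=cam('wrist');s=w['state'];print(s['time'],s['tcp_pos'],s['tool_rot'],np.degrees(s['tool_rot'][2]),s['wrist_force'],s['joint_pos'])
save('w7',w['pixels']);np.savez('pics/w7.npz',**w)
save('w7c',cv2.resize(w['pixels'][170:310,240:400],(800,600)[:2] and (686,600),interpolation=2))
E
```

```text
11.0 [0.53481848 0.02566428 0.20164364] [3.14138537e+00 2.34975670e-04 1.95965577e+00] 112.28000504151503 [ 0.26938942 -0.43852195 -0.10172911] [-0.39009263  0.30030418  0.34101669  1.87795352 -0.11900364  0.98269549
  1.96261465]
```

View pics/w7c.png

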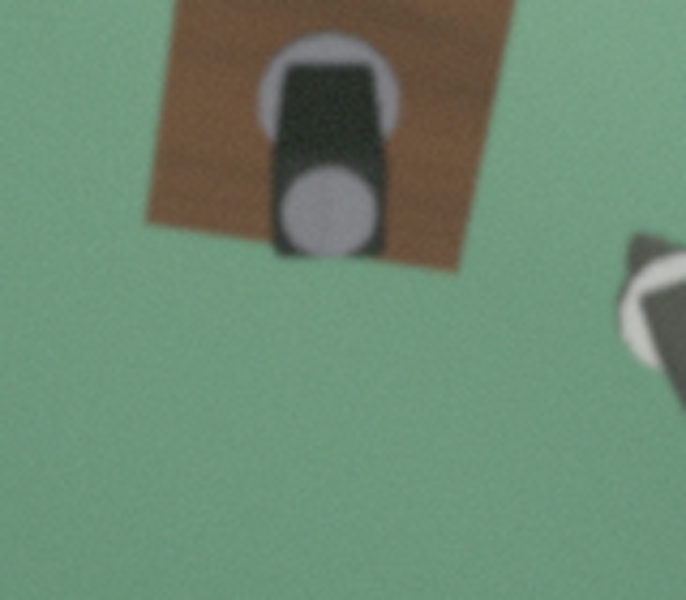

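```bash
python3 - <<'E'
from h import *
w=load('w7')
p=onplane(w,(240+329/4.287-.4,170+210/4.287-.4),[0,0,.131],[0,0,1]);print(p)
q=onplane(w,(240+329/4.287-.4,170+102/4.287-.4),[0,0,.058],[0,0,1]);print('collar',q)
print(d2t([.5347,.0256,.082]), d2t([p[0],p[1],.082]))
E
```

```text
[0.5343711  0.02540501 0.131     ]
collar [0.53447445 0.02550788 0.058     ]
[ 1.000e-02 -3.000e-02  1.199e+01] [ 0.   -0.07 11.99]
```

Emit:
{"api": "play_rows", "payload": {"plan": [[0,0,3,0],[0,0,3,0],[0,0,2.5,0],[0,0,2,0],[0,0,1.5,0],[0,0,0,0]]}}

```text
time: 11.8
tcp_pos: [0.5344, 0.0256, 0.0809]
tool_rot: [-3.141, -0.0, 1.96]
wrist_force: [-0.1, -0.3, -0.0]
grip_width: 0.999
```

Emit:
{"api": "play_rows", "payload": {"plan": [[0,0,0,0],[0,0,0,0],[0,0,0,0],[0,0,0,0],[0,0,0,0],[0,0,0,0],[0,0,0,0]], "claw": -1, "newtons": 30}}

```text
time: 12.68
tcp_pos: [0.5348, 0.0257, 0.0817]
tool_rot: [3.141, 0.0, 1.961]
wrist_force: [-1.6, 1.8, 5.7]
grip_width: 0.228
```

```bash
python3 - <<'E'
from h import *
s=readout.read_state();print(s['time'],s['tcp_pos'],s['tool_rot'],s['wrist_force'],s['grip_width'])
w=cam('wrist');save('w8',w['pixels']);np.savez('pics/w8.npz',**w)
E
```

```text
12.675 [0.53479793 0.02567443 0.08167793] [3.14117309e+00 8.58956472e-05 1.96071693e+00] [-1.61525842  1.76127428  5.74542405] 0.22793216783988995
```

View pics/w8.png

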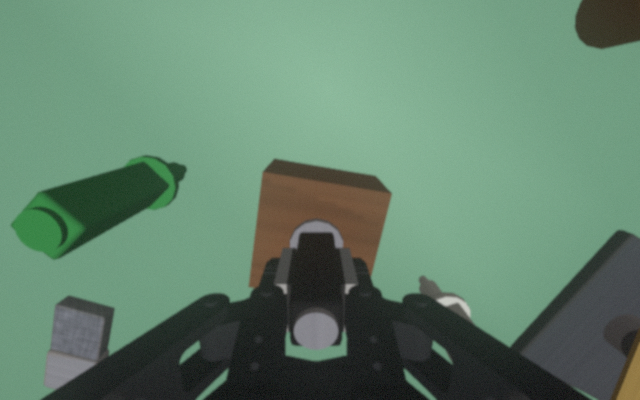

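Emit:
{"api": "play_rows", "payload": {"plan": [[0,0,-0.5,0],[0,0,-1,0],[0,0,-1,0],[0,0,-0.8,0],[0,0,0,0]], "newtons": 25}}

```text
time: 13.35
tcp_pos: [0.535, 0.0257, 0.1151]
tool_rot: [3.14, 0.0, 1.961]
wrist_force: [-0.1, 0.3, -1.0]
grip_width: 0.228
```

```bash
python3 - <<'E'
from h import *
s=readout.read_state();print(s['time'],s['tcp_pos'],s['wrist_force'],s['grip_width'])
w=cam('wrist');c=cam('side');e=cam('scene')
save('s9',np.hstack([cv2.resize(c['pixels'][200:280,255:335],(400,400),interpolation=2),cv2.resize(e['pixels'][190:270,300:380],(400,400),interpolation=2)]))
E
```

```text
13.35 [0.53496782 0.02568887 0.1150897 ] [-0.12035989  0.28420819 -0.99999674] 0.2283333034616055
```

View pics/s9.png

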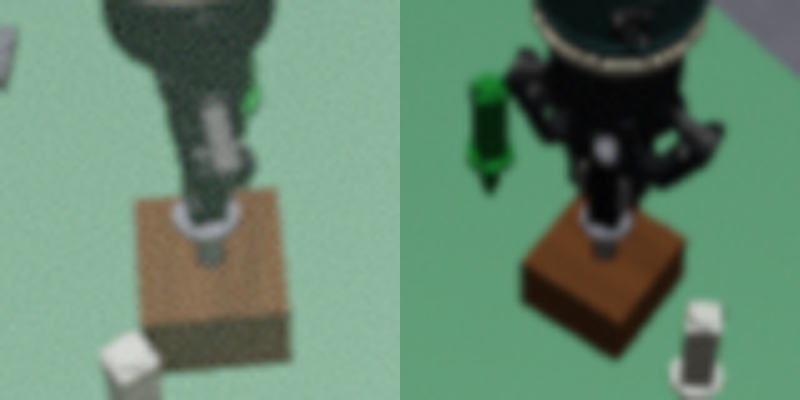

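Emit:
{"api": "play_rows", "payload": {"plan": [[0,-0.4,0,0],[0,-0.4,0,0],[0,-0.4,0,0],[0,-0.4,0,0],[0,0,0,0]]}}

```text
time: 14.12
tcp_pos: [0.5197, 0.0195, 0.1145]
tool_rot: [3.141, 0.0, 1.961]
wrist_force: [2.4, 0.6, 0.4]
grip_width: 0.231
```

Emit:
{"api": "play_rows", "payload": {"plan": [[0,-0.4,0,0],[0,-0.4,0,0],[0,-0.4,0,0],[0,-0.4,0,0],[0,-0.3,0,0],[0,0,0,0]]}}

```text
time: 14.88
tcp_pos: [0.502, 0.0122, 0.1144]
tool_rot: [-3.141, -0.0, 1.961]
wrist_force: [2.3, 2.5, 0.1]
grip_width: 0.226
```

```bash
python3 - <<'E'
from h import *
s=readout.read_state();print(s['time'],s['tcp_pos'],s['wrist_force'],s['grip_width'])
w=cam('wrist');c=cam('side');e=cam('scene');save('w10',w['pixels'])
np.savez('pics/w10.npz',**w)
save('s10',np.hstack([cv2.resize(c['pixels'][200:280,255:335],(400,400),interpolation=2),cv2.resize(e['pixels'][190:270,300:380],(400,400),interpolation=2)]))
E
```

```text
14.875 [0.5020266  0.01217453 0.11441223] [2.30991877 2.51329362 0.08396842] 0.22593841411255453
```

View pics/s10.png

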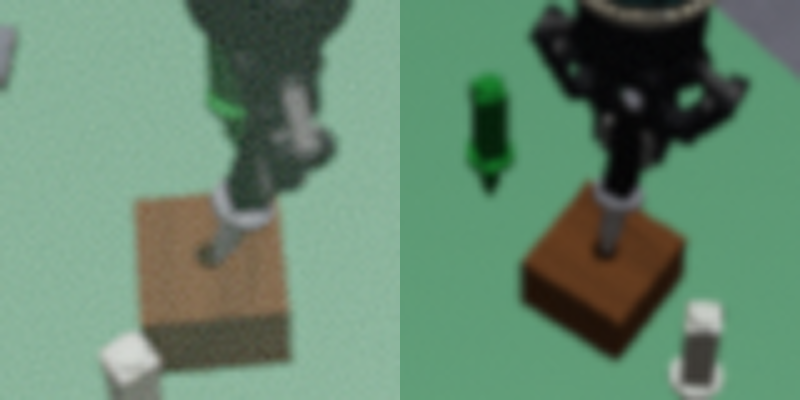

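View pics/w10.png

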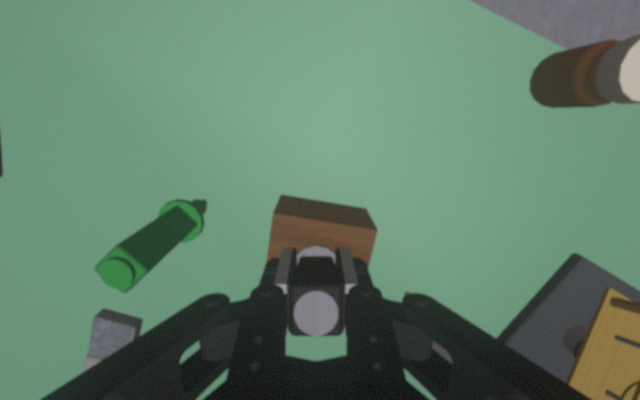

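Emit:
{"api": "play_rows", "payload": {"plan": [[0,0,-0.5,0],[0,0,-1.5,0],[0,0,-3,0],[0,0,-3,0],[0,0,-3,0],[0,0,0,0],[0,0,0,0]]}}

```text
time: 15.9
tcp_pos: [0.5018, 0.0122, 0.2243]
tool_rot: [-3.141, -0.0, 1.961]
wrist_force: [0.2, -0.5, -0.3]
grip_width: 0.229
```

```bash
cat >> h.py <<'E'
def toolpts(c):
    d=c['depth'].astype(float);v,u=np.indices(d.shape)
    P=np.stack([(u-c['cx'])/c['fx']*d,(v-c['cy'])/c['fy']*d,d],-1)
    H=np.array(c['hand_eye']);return P@H[:3,:3].T+H[:3,3]
def planefit(Q,tol=1e-3):
    for _ in range(6):
        U,_,V=np.linalg.svd(Q-Q.mean(0),full_matrices=False);n=V[2];d=abs((Q-Q.mean(0))@n);Q=Q[d<max(2.5*np.median(d),3e-4)]
    return n,Q.mean(0),len(Q),np.median(d)
E
python3 - <<'E'
from h import *
w=cam('wrist');c=cam('side');e=cam('scene');save('w11',w['pixels'])
s=w['state'];print(s['time'],s['tcp_pos'],s['tool_rot'],s['wrist_force'],s['grip_width'])
np.savez('pics/w11.npz',**w);np.savez('pics/s11.npz',**c);np.savez('pics/e11.npz',**e)
save('w11c',np.hstack([cv2.resize(load(n)['pixels'][220:360,270:365],(400,590),interpolation=2) for n in ('w8','w11')]))
save('s11',np.hstack([cv2.resize(c['pixels'][150:270,250:330],(400,600),interpolation=2),cv2.resize(e['pixels'][150:270,300:380],(400,600),interpolation=2)]))
for n in ('w8','w11'):
    T=toolpts(load(n)); print(n,T[[225,235,250,265,280,290,300,310,320,328,335],316].round(4).tolist())
E
```

```text
15.9 [0.50181627 0.01224344 0.22434898] [-3.14119534e+00 -1.12874410e-04  1.96062630e+00] [ 0.15129104 -0.51096491 -0.30514725] 0.22884445352255176
w8 [[-0.0003, -0.0134, 0.0229], [-0.0003, -0.01, 0.0163], [-0.0003, -0.0097, -0.0025], [-0.0003, -0.0097, -0.0181], [-0.0003, -0.0103, -0.0321], [-0.0003, -0.0098, -0.0386], [-0.0003, -0.0103, -0.0459], [-0.0003, -0.0084, -0.0492], [-0.0003, -0.0047, -0.0499], [-0.0003, -0.0008, -0.0492], [-0.0003, 0.0021, -0.0494]]
w11 [[-0.0003, 0.0435, 0.1746], [-0.0003, 0.054, 0.1714], [-0.0003, 0.0032, 0.0249], [-0.0003, -0.0046, -0.0086], [-0.0003, -0.0133, -0.0372], [-0.0003, -0.014, -0.0453], [-0.0003, -0.0113, -0.0475], [-0.0003, -0.0082, -0.049], [-0.0003, -0.0043, -0.0493], [-0.0003, -0.0009, -0.0493], [-0.0003, 0.0014, -0.0502]]
```

View pics/w11c.png

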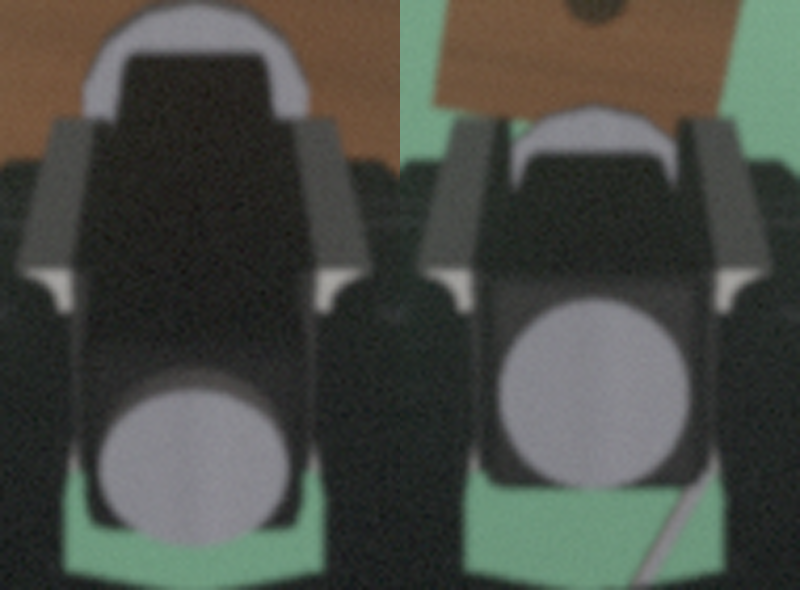

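View pics/s11.png

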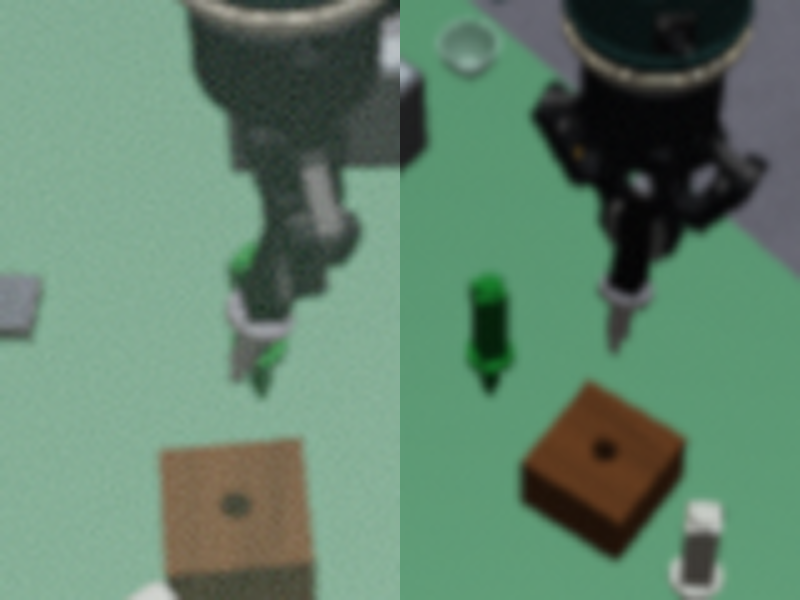

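```bash
python3 - <<'E'
from h import *
def tilt(c,side,cap):
    T=toolpts(c);out=[]
    for nm,(v0,v1,u0,u1) in (('side',side),('cap',cap)):
        Q=T[v0:v1,u0:u1].reshape(-1,3);Q=Q[(Q[:,2]<.03)&(Q[:,2]>-.07)]
        n,m,k,d=planefit(Q)
        # tilt about x: side normal ideally (0,-1,0)->; cap normal (0,0,-1)
        if nm=='side': n=n*-np.sign(n[1]);t=np.arctan2(-n[2],-n[1]) 
        else: n=n*-np.sign(n[2]);t=np.arctan2(-n[1],-n[2])
        out.append((nm,n.round(3),m.round(4),k,round(d*1000,2),round(t,4)))
    return out
for x in tilt(load('w8'),(240,300,294,336),(318,344,304,328)):print(x)
for x in tilt(load('w11'),(260,284,298,334),(295,333,302,330)):print(x)
E
```

```text
('side', array([-0.002, -1.   ,  0.001]), array([-0.0006, -0.0101, -0.0223]), 1899, np.float64(0.16), np.float64(-0.0009))
('cap', array([-0.007,  0.015, -1.   ]), array([-0.0005, -0.0001, -0.0498]), 557, np.float64(0.32), np.float64(-0.0145))
('side', array([-0.001, -0.954,  0.301]), array([-0.0005, -0.0085, -0.021 ]), 807, np.float64(0.09), np.float64(-0.3057))
('cap', array([ 0.014, -0.305, -0.952]), array([-0.0005, -0.0066, -0.0486]), 884, np.float64(0.34), np.float64(0.3097))
```

Emit:
{"api": "play_rows", "payload": {"plan": [[0,0.7,3,0],[0,0,3,0],[0,0,3,0],[0,0,1.5,0],[0,0,0.8,0],[0,0,0,0]]}}

```text
time: 16.8
tcp_pos: [0.5088, 0.0149, 0.1115]
tool_rot: [-3.141, 0.0, 1.961]
wrist_force: [-0.5, -0.5, -0.5]
grip_width: 0.232
```

Emit:
{"api": "play_rows", "payload": {"plan": [[0,-0.3,0,0],[0,-0.3,0,0],[0,-0.3,0,0],[0,0,0,0]]}}

```text
time: 17.3
tcp_pos: [0.5008, 0.0116, 0.1118]
tool_rot: [3.14, 0.0, 1.961]
wrist_force: [2.6, 0.2, 0.7]
grip_width: 0.229
```

```bash
cat >> h.py <<'E'
def tilt(c,side,cap):
    T=toolpts(c);out=[]
    for nm,(v0,v1,u0,u1) in (('side',side),('cap',cap)):
        Q=T[v0:v1,u0:u1].reshape(-1,3);Q=Q[(Q[:,2]<.03)&(Q[:,2]>-.07)]
        n,m,k,d=planefit(Q)
        if nm=='side': n=n*-np.sign(n[1]);t=np.arctan2(n[2],-n[1]) 
        else: n=n*-np.sign(n[2]);t=np.arctan2(-n[1],-n[2])+.0145
        out.append((nm,n.round(3),m.round(4),k,round(d*1000,2),round(t,4)))
    return out
E
python3 - <<'E'
from h import *
w=cam('wrist');s=w['state'];print(s['time'],s['tcp_pos'],s['wrist_force'],np.linalg.norm(np.array(s['tcp_pos'])[:2]-[.5349,.0257]))
save('w12',w['pixels'][200:360,240:400])
for x in tilt(w,(262,282,298,334),(295,333,302,330)):print(x)
E
```

```text
17.3 [0.50080839 0.0116493  0.11180815] [2.64029845 0.24006512 0.73168929] 0.036873565738211066
('side', array([-0.001, -0.948,  0.317]), array([-0.0005, -0.0087, -0.0219]), 690, np.float64(0.08), np.float64(0.3225))
('cap', array([ 0.015, -0.315, -0.949]), array([-0.0005, -0.0067, -0.0485]), 927, np.float64(0.4), np.float64(0.3352))
```

View pics/w12.png

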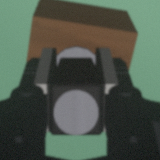

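Emit:
{"api": "play_rows", "payload": {"plan": [[0,-0.2,0,0],[0,0,0,0]]}}

```text
time: 17.6
tcp_pos: [0.4986, 0.0108, 0.1114]
tool_rot: [3.141, 0.0, 1.961]
wrist_force: [4.2, 1.4, -0.3]
grip_width: 0.228
```

```bash
python3 - <<'E'
from h import *
w=cam('wrist');s=w['state'];print(s['time'],s['tcp_pos'],s['wrist_force'],np.linalg.norm(np.array(s['tcp_pos'])[:2]-[.5349,.0257]))
for x in tilt(w,(262,282,298,334),(295,333,302,330)):print(x)
E
```

```text
17.6 [0.49861191 0.01080221 0.11139191] [ 4.17889143  1.43563291 -0.34840188] 0.039227153871043884
('side', array([-0.   , -0.94 ,  0.341]), array([-0.0005, -0.0082, -0.0205]), 671, np.float64(0.07), np.float64(0.3474))
('cap', array([-0.013, -0.335, -0.942]), array([-0.0004, -0.0067, -0.0485]), 771, np.float64(0.28), np.float64(0.3558))
```

Emit:
{"api": "play_rows", "payload": {"plan": [[0,0,0,0],[0,0,0,0],[0,0,-1,0],[0,0,-2,0],[0,0,-3,0],[0,0,-3,0],[0,0,-2.5,0],[0,0,0,0]], "newtons": 60}}

```text
time: 18.65
tcp_pos: [0.4987, 0.0106, 0.2277]
tool_rot: [3.14, 0.0, 1.96]
wrist_force: [0.2, -0.1, -1.8]
grip_width: 0.226
```

```bash
python3 - <<'E'
from h import *
w=cam('wrist');s=w['state'];print(s['time'],s['tcp_pos'],s['tool_rot'],s['wrist_force'],s['grip_width'])
save('w13',w['pixels'][210:350,240:400]);np.savez('pics/w13.npz',**w)
for x in tilt(w,(262,282,298,334),(295,333,302,330)):print(x)
E
```

```text
18.65 [0.49869455 0.01057581 0.22774814] [3.14004534e+00 2.88071753e-04 1.96042499e+00] [ 0.22716356 -0.08355949 -1.79962799] 0.22551835248106744
('side', array([-0.001, -0.942,  0.336]), array([-0.0006, -0.0082, -0.0206]), 671, np.float64(0.07), np.float64(0.3425))
('cap', array([ 0.003, -0.34 , -0.94 ]), array([-0.0005, -0.0066, -0.0485]), 896, np.float64(0.39), np.float64(0.3618))
```

View pics/w13.png

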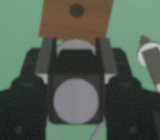

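```bash
python3 - <<'E'
from h import *
w=load('w13');T=toolpts(w)
f=lambda h,s,v:(v>105)&(s<60)
print(blob(w,(288,340,294,340),f,200))
save('w13c',cv2.resize(w['pixels'][240:345,270:365],(540,597),interpolation=2))
p=[q for q,a in blob(w,(288,340,294,340),f,200)][0]
H=np.array(w['hand_eye']);r=H[:3,:3]@np.array([(p[0]-w['cx'])/w['fx'],(p[1]-w['cy'])/w['fy'],1]);o=H[:3,3]
for th in (.343,.36):
    u=np.array([0,-np.sin(th),-np.cos(th)])
    # cap centre: on axis (offset from side plane)
    m=np.array([-.0005,-.0066,-.0485]);C=o+r*np.dot(m-o,u)/np.dot(r,u)
    n=np.array([0,-np.cos(th),np.sin(th)]);sd=np.array([0,-.0082,-.0206])
    print(th,'cap',C,'dist from side face',np.dot(sd-C,n),'tip',C-.124*u)
    A=sd-.010*n; C2=A+u*np.dot(C-A,u);C2[0]=C[0]; print('   via side: cap',C2,'tip',C2-.124*u)
E
```

```text
[(array([315.62555066, 311.13215859]), np.int32(1589))]
0.343 cap [-0.00043326 -0.007252   -0.04826716] dist from side face 0.010197625240949871 tip [-0.00043326  0.03445091  0.06850984]
   via side: cap [-0.00043326 -0.00743812 -0.0482007 ] tip [-0.00043326  0.0342648   0.0685763 ]
0.36 cap [-0.00043328 -0.00724486 -0.04825727] dist from side face 0.01063685416170566 tip [-0.00043328  0.03643714  0.06779393]
   via side: cap [-0.00043328 -0.00784089 -0.04803292] tip [-0.00043328  0.03584111  0.06801828]
```

View pics/w13c.png

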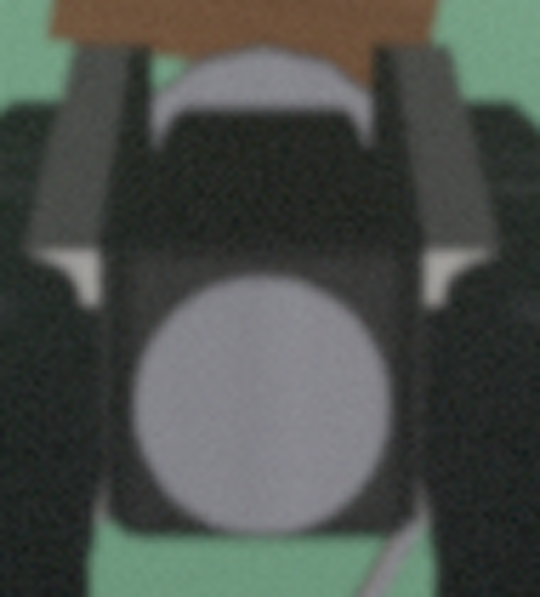

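Emit:
{"api": "play_rows", "payload": {"plan": [[0,0,-0.6,10],[0,0,-0.6,10],[0,0,0,9.8],[0,0,0,0]]}}

```text
time: 19.2
tcp_pos: [0.4978, 0.0107, 0.2373]
tool_rot: [-3.14, 0.001, 1.441]
wrist_force: [-0.0, 0.2, -1.3]
grip_width: 0.227
```

```bash
python3 - <<'E'
from h import *
s=readout.read_state();print(s['time'],s['tcp_pos'],np.degrees(s['tool_rot'][2]),d2t([.495,.294,.24]))
E
```

```text
19.2 [0.49782559 0.01073415 0.23728099] 82.58490977830358 [28.05 -3.94 -0.29]
```

Emit:
{"api": "play_rows", "payload": {"plan": [[3,-0.6,0,0],[5,-0.7,0,0],[5,-0.7,0,0],[5,-0.7,0,0],[5,-0.7,0,0],[5,-0.6,0,0],[0,0,0,0],[0,0,0,0]]}}

```text
time: 20.2
tcp_pos: [0.4951, 0.2928, 0.2375]
tool_rot: [-3.141, 0.001, 1.443]
wrist_force: [-0.2, -0.5, -1.2]
grip_width: 0.225
```

```bash
python3 - <<'E'
from h import *
w=cam('wrist');c=cam('side');e=cam('scene');s=w['state'];print(s['time'],s['tcp_pos'],s['tool_rot'],np.degrees(s['tool_rot'][2]),s['wrist_force'])
save('w14',w['pixels']);np.savez('pics/w14.npz',**w);np.savez('pics/s14.npz',**c);np.savez('pics/e14.npz',**e)
save('s14',np.hstack([cv2.resize(c['pixels'][270:400,240:340],(400,520),interpolation=2),cv2.resize(e['pixels'][220:350,360:460],(400,520),interpolation=2)]))
for x in tilt(w,(262,282,298,334),(295,333,302,330)):print(x)
E
```

```text
20.2 [0.49505763 0.2928496  0.23750967] [-3.14070145e+00  1.46461001e-03  1.44331403e+00] 82.69580244699142 [-0.18034206 -0.47486594 -1.19806225]
('side', array([ 0.001, -0.942,  0.336]), array([-0.0009, -0.008 , -0.0209]), 682, np.float64(0.08), np.float64(0.3426))
('cap', array([-0.016, -0.329, -0.944]), array([-0.001 , -0.0063, -0.0485]), 871, np.float64(0.36), np.float64(0.3495))
```

View pics/w14.png

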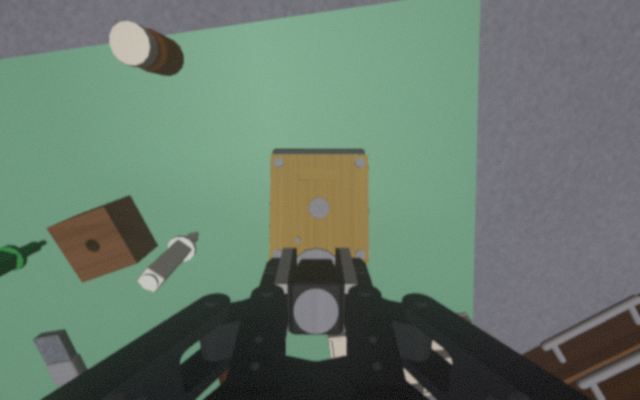

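View pics/s14.png

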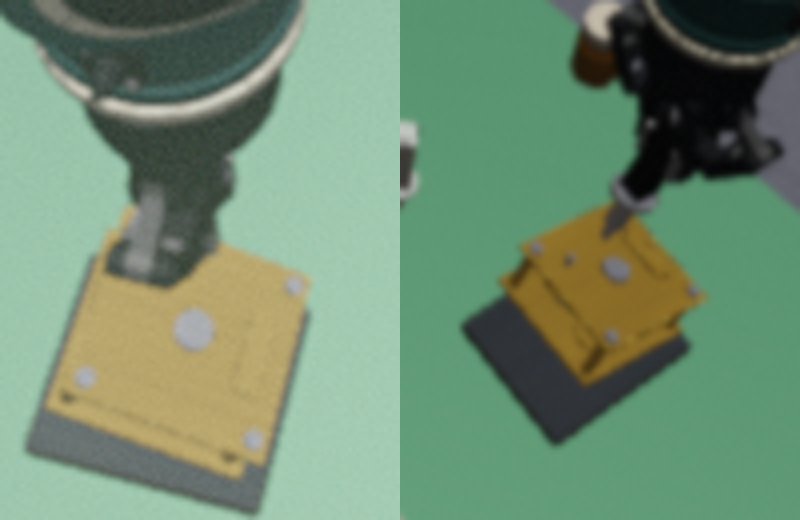

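```bash
python3 - <<'E'
from h import *
w=load('w14');w1=load('w1');T=toolpts(w)
f=lambda h,s,v:(s<70)&(v>90)
B=[b for b in blob(w,(152,250,276,362),f,10)];print([(b[0].round(1),b[1]) for b in B])
p=[b[0] for b in B if 200<b[1]<500][0]
print('boss depth tool',np.median(T[204:213,315:324].reshape(-1,3),0))
print(onplane(w,p,[0,0,.1],[0,0,1]))
print(tri([ray(w,p),ray(w1,(313.3,260.4))]),tri([ray(w,p),ray(load('side0'),(287.9,352)),ray(load('scene0'),(413.6,286.7)),ray(w1,(313.3,260.4))]))
Q=T[165:245,280:360].reshape(-1,3);n,m,k,d=planefit(Q[(Q[:,2]>.1)&(Q[:,2]<.2)]);print('plate n tool',n,np.arctan2(n[1],n[2]),np.arctan2(n[0],n[2]),k,d)
# screws for yaw
e=np.array(onplane(w,(361,162),[0,0,.085],[0,0,1]))-onplane(w,(278,162),[0,0,.085],[0,0,1]);print(e)
c=np.array([0,0,.1]);
for pz in (.098,.1):
  b=onplane(w,p,[0,0,pz],[0,0,1]);print('boss in tool cm',pz,d2t(b,w['state'].item()))
f2=lambda h,s,v:(v>105)&(s<60)
print(blob(w,(288,340,294,340),f2,200))
E
```

```text
[(array([318.2, 153. ]), np.int32(87)), (array([279.1, 161.8]), np.int32(66)), (array([358.3, 162.2]), np.int32(59)), (array([318.7, 207.7]), np.int32(343)), (array([297.2, 239.4]), np.int32(28)), (array([315.5, 248.7]), np.int32(20))]
boss depth tool [0.00212174 0.01250609 0.1369611 ]
[0.50753506 0.29290734 0.1       ]
(array([0.50750633, 0.29289333, 0.10005362]), [np.float64(0.019572612616691208), np.float64(0.019572612616641366)]) (array([0.50855418, 0.29293455, 0.09616291]), [np.float64(0.2228543561018745), np.float64(1.5038489729778726), np.float64(0.3712962350667106), np.float64(0.963162337255749)])
plate n tool [ 4.61711348e-04 -3.43647827e-01 -9.39098481e-01] -2.790794071790723 3.141100999817334 4422 0.00037492568539784787
[0.01008716 0.07891382 0.        ]
boss in tool cm 0.098 [ 0.19  1.31 13.95]
boss in tool cm 0.1 [ 0.18  1.25 13.75]
[(array([315.49873897, 311.1481715 ]), np.int32(1586))]
```

Emit:
{"api": "play_rows", "payload": {"plan": [[0.2,-1.3,0,0],[0,-1.4,0,0],[0,0,1.8,0],[0,0,1.8,0],[0,0,1.5,0],[0,0,0.4,0],[0,0,0,0],[0,0,0,0]]}}

```text
time: 21.35
tcp_pos: [0.469, 0.2992, 0.1838]
tool_rot: [3.141, -0.0, 1.44]
wrist_force: [0.3, 0.1, -0.6]
grip_width: 0.222
```

```bash
python3 - <<'E'
from h import *
w=cam('wrist');c=cam('side');e=cam('scene');s=w['state'];print(s['time'],s['tcp_pos'],s['tool_rot'],s['wrist_force'],s['grip_width'])
save('w15',w['pixels'][180:350,220:420]);np.savez('pics/w15.npz',**w);np.savez('pics/s15.npz',**c);np.savez('pics/e15.npz',**e)
R=Ro.from_euler('xyz',s['tool_rot']).as_matrix();tip=R@np.array([-.0006,.0346,.0685])+s['tcp_pos'];n=R@np.array([0,-.3436,-.939])
print('tip est',tip,'off boss',R.T@(tip-[.5075,.2929,.1]),'n',n)
for cc,nm in ((c,'side'),(e,'scene')):
    for X in (tip,np.array([.5075,.2929,.1])):
        q=np.array(cc['R'])@X+cc['t'];print(nm,cc['fx']*q[0]/q[2]+cc['cx'],cc['fy']*q[1]/q[2]+cc['cy'])
save('s15',np.hstack([cv2.resize(c['pixels'][310:390,250:330],(400,400),interpolation=2),cv2.resize(e['pixels'][245:325,375:455],(400,400),interpolation=2)]))
E
```

```text
21.35 [0.46904261 0.29923245 0.18379698] [ 3.14098874e+00 -4.75051044e-04  1.44047566e+00] [ 0.26964785  0.14791979 -0.56145215] 0.22199538786062262
tip est [0.50331647 0.29416807 0.11531761] off boss [ 0.00072094 -0.00430359 -0.01531987] n [-0.34130652  0.04428303  0.93879222]
side 289.415840578927 348.8604820168231
side 287.928096187929 350.68719331627096
scene 416.46505251221123 282.89227882326355
scene 414.1908973076636 285.9255989547918
```

View pics/s15.png

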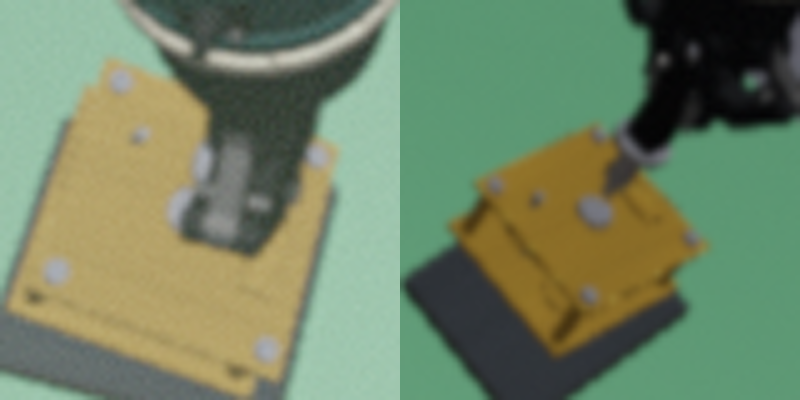

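View pics/w15.png

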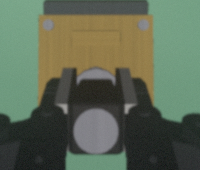

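Emit:
{"api": "play_rows", "payload": {"plan": [[-0.05,-0.12,0,0],[0,0.17,0.47,0],[0,0.17,0.47,0],[0,0.14,0.38,0],[0,0,0,0],[0,0,0,0]]}}

```text
time: 22.25
tcp_pos: [0.4723, 0.2981, 0.1701]
tool_rot: [3.142, 0.0, 1.441]
wrist_force: [0.5, -0.7, -0.5]
grip_width: 0.229
```

```bash
cat > chk.py <<'E'
from h import *
import sys
N=sys.argv[1]
F=[];
w=cam('wrist');F.append(w['state']['wrist_force']);c=cam('side');F.append(c['state']['wrist_force']);e=cam('scene');F.append(e['state']['wrist_force'])
for _ in range(3): F.append(cam('scene')['state']['wrist_force'])
s=e['state'];print(s['time'],s['tcp_pos'],s['tool_rot'],np.mean(F,0).round(2),s['grip_width'])
np.savez(f'pics/w{N}.npz',**w);np.savez(f'pics/e{N}.npz',**e)
R=Ro.from_euler('xyz',s['tool_rot']).as_matrix();n=R@np.array([0,-.3436,-.939])
tip=R@np.array([-.0006,.0346,.0685])+s['tcp_pos'];d=R.T@(tip-[.5075,.2929,.1])
print('F.n',np.mean(F,0)@n,'gap',d@np.array([0,-.3436,-.939])*1000,'lat x',d[0]*1000,'lat y',d@np.array([0,.939,-.3436])*1000)
for x in tilt(w,(262,282,298,334),(295,333,302,330)):print(x[0],x[-1],x[2])
save('z'+N,np.hstack([cv2.resize(c['pixels'][310:390,250:330],(300,300),interpolation=2),cv2.resize(e['pixels'][250:310,385:445],(480,480),interpolation=2)[:300] if 0 else cv2.resize(e['pixels'][260:305,390:435],(300,300),interpolation=2)]))
E
python3 chk.py 16
```

```text
22.35 [0.47226379 0.29823042 0.1702677 ] [ 3.14143388e+00 -1.33827228e-04  1.44061030e+00] [ 0.19 -0.4  -0.9 ] 0.22893883144130928
F.n -0.9252778525114997 gap 2.0151726808714043 lat x 0.12039887447970023 lat y -0.3474148045828834
side 0.3431 [-0.0009 -0.008  -0.0209]
cap 0.3386 [-0.0008 -0.0063 -0.0485]
```

View pics/z16.png

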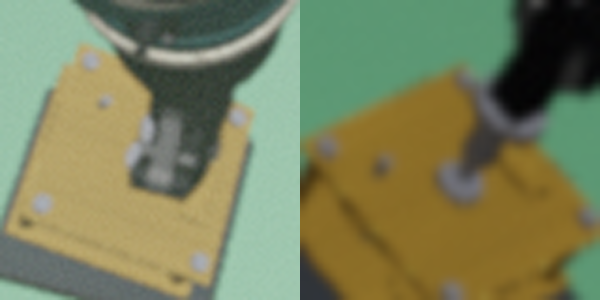

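Emit:
{"api": "play_rows", "payload": {"plan": [[0,0.07,0.19,0],[0,0.07,0.19,0],[0,0,0,0],[0,0,0,0]]}}

```text
time: 23.05
tcp_pos: [0.4736, 0.298, 0.1663]
tool_rot: [3.142, 0.0, 1.441]
wrist_force: [0.8, 1.6, 0.1]
grip_width: 0.225
```

```bash
python3 chk.py 17
```

```text
23.15 [0.47365177 0.29800398 0.16640429] [ 3.14149103e+00 -2.48689150e-05  1.44055858e+00] [-0.15  0.54  0.48] 0.22723329867225311
F.n 0.5268524748697273 gap -2.0959912569373054 lat x 0.06654362060191489 lat y -0.35989517830449497
side 0.3436 [-0.0009 -0.0079 -0.0206]
cap 0.3477 [-0.0009 -0.0063 -0.0486]
```

Emit:
{"api": "play_rows", "payload": {"plan": [[0,0.04,0.12,0],[0,0.05,0.12,0],[0,0,0,0],[0,0,0,0],[0,0,0,0]]}}

```text
time: 23.98
tcp_pos: [0.4745, 0.2979, 0.1639]
tool_rot: [3.142, 0.0, 1.441]
wrist_force: [0.0, 0.4, 1.5]
grip_width: 0.223
```

```bash
python3 chk.py 18; python3 - <<'E'
from h import *
F=[]
for _ in range(12): F.append(cam('scene')['state']['wrist_force'])
F=np.array(F);print(F.mean(0),F.std(0),(F@[-.3413,.0443,.9388]).mean(),readout.read_state()['time'])
E
```

```text
24.075 [0.47449358 0.29787027 0.1639586 ] [3.14157176e+00 4.57443187e-05 1.44059725e+00] [-0.19  0.96  1.34] 0.22897652334439822
F.n 1.3605602547520266 gap -4.685971069742011 lat x 0.040002947784807195 lat y -0.40616371794796885
side 0.3426 [-0.0009 -0.008  -0.021 ]
cap 0.3525 [-0.0009 -0.0063 -0.0485]
[-0.48436232  0.93684429  1.39432896] [0.39629343 0.40175339 0.47167822] 1.515811088688496 24.875
```

View pics/z18.png

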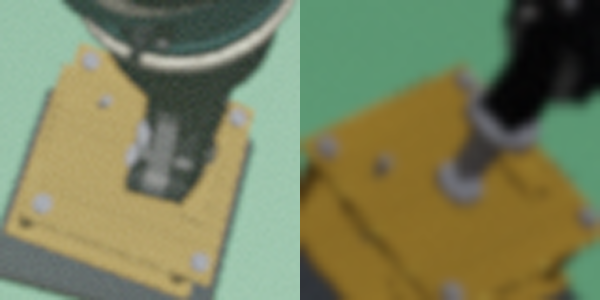

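```bash
python3 - <<'E'
from h import *
c=cam('scene');s=cam('side')
save('f',cv2.resize(np.hstack([cv2.absdiff(c['pixels'],load('scene0')['pixels']),cv2.absdiff(s['pixels'],load('side0')['pixels'])]),(800,250))*2)
print(c['state']['time'],c['state']['tcp_pos'])
E
```

```text
24.875 [0.4745017  0.29786555 0.16392901]
```

View pics/f.png

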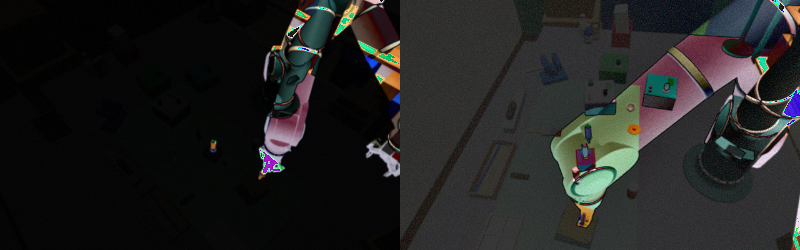

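The scene difference (left) shows only the arm, the missing probe at (213,147) and the probe on the movement at (268,165). Nothing else has moved, so I'm handing in the job.

```bash
python3 - <<'E'
from h import *
print(ctrl.close_job())
E
```

```text
the job is handed in; nothing more can be done
None
```

The job is handed in, at about 25 s on the clock. The arm is still holding the probe against the steel boss.

- **Knob:** I pulled it to its upper stop (21 mm of travel, −23 N at the stop) and pushed it home again. Afterwards it looked the same as in the first picture. The gripper only shifts and turns about its own axis, so I could not hear a click and judged the stop by force and travel.
- **Probe tilt:** the tool cannot tilt, so I lifted the probe until only its pin was in the stand's hole. I then moved the hand sideways to lean the probe in the jaws, and tightened the grip to 60 N.
- **Squareness:** the side of the handle measures 0.343 rad and its cap about 0.35 rad. The plate measures 0.351 rad (given as 0.35), so the probe is square to within about 0.01 rad. The sideways heading agrees too.
- **Position and pressing:** my estimate puts the tip about 0.4 mm from the boss centre. The camera view shows the pin in the middle of the boss. The pin is 4.7 mm in by position and about 5 mm in by force (roughly 2.5 N).
- **Rest of the bench:** before-and-after pictures from the scene camera show only the arm and the probe changed. The side camera's view is partly blocked by the arm.

Two checks disagreed slightly:
- The fixed cameras placed the boss 1–3 mm off from the wrist camera, mostly in height. I used the wrist camera, which gave a height of 100.05 mm against the 100 mm in the task.
- The last force readings drifted about 1 N sideways, which I did not explain.

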